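# Unlatch the green grill-tool case

## Task

Unlatch the green grill-tool case: first slide its red-knobbed keeper all the way back, clear of the bolt, then slide the black-knobbed bolt all the way out of its brass keep. Leave both pulled back and let go, and leave the white case latched as it is.

Things in the scene. Friction and masses are not known exactly. Their poses are not given: they have to be found in the camera images.
- green_case: Green tool case, 174 x 260 mm, fixed to the shelf; origin under its centre, lid top 85 mm up. z up; y along the case, from its dark end piece (with the brass keep) to the other end; x across, from the keeper's side to the hinge side. Only the two knobs stand more than 21 mm above the lid.
- green_keeper_knob (a point): Top centre of the keeper's red knob, an upright cylinder 18 mm across, 18 to 62 mm above the green lid. Axes as the case's. The keeper slides to minus x. Closed, the knob is 65 mm in minus x and 20 mm in plus y from the bolt's knob, and its 12 mm wide brass bar lies across the bolt's way.
- green_bolt_knob (a point): Top centre of the bolt's black knob, an upright cylinder 18 mm across, 18 to 62 mm above the green lid. Axes as the case's. The bolt slides to plus y, which draws its 10 mm steel rod out of the brass keep at the case's minus y end.
- green_keeper (a joint): Travel of the green case's keeper in m: 0 closed, 0.045 fully back at its stop; starts at 0 to 0.006. The bolt's way is free from about 0.026 on. It has no spring: it stays where it is left, and slides with about 2 N of friction plus some damping.
- green_bolt (a joint): Travel of the green case's bolt in m: 0 shut, 0.045 fully drawn at its stop. While the keeper is closed, the bolt can move only about 3 mm. It has no spring: it stays where it is left, and slides with about 2 N of friction plus some damping.
- white_keeper (a joint): The same keeper (red knob) on the white case, a lookalike standing beside the green one; in m, 0 to 0.006 at the start. To be left alone.
- white_bolt (a joint): The same bolt (black knob) on the white case; in m, 0 shut. To be left alone.

How it is judged:
By the outcome, as a careful person would: the job done as asked, in the order asked, and still so for the second after the job is handed in, with the robot touching nothing.
It also fails if it takes over 48 s, if anything falls off the work surface, if the arm or the gripper's body presses on something with over 40 N, if the wrist force passes 120 N, or if a joint passes its speed limit or range.

## Robot

A 6-joint arm with a two-finger parallel gripper is mounted at the origin on the work surface. World frame = base frame: x ahead of the robot, y to its left, z up, the work surface at z = 0. Lengths are in m, angles in rad, forces in N, time in s.
With the tool pointing down it reaches from about 0.3 to 0.825 m from the base axis. Payload 5.4 kg.
Tool frame: the origin (TCP) lies on the centre line of the jaws, within the pads' length; the fingertips stand 8 mm ahead of it and the grasp point (between the pads) lies 11 mm behind it; z points along the fingers, y is the line along which they close (so a half turn about z gives the same grasp; the last joint's range is limited). The gripper opens to 92 mm and grips with 3 to 60 N. Pads are 20 mm wide; open, the fingers measure 128 mm over their backs; the gripper's body (75 mm by 189 mm) begins 69 mm behind the grasp point.
Start: joints at [-1.418, 0.158, 1.597, -0, 1.386, -0.21], TCP at [0.204, -0.538, 0.223] pointing down, gripper open.
Joint ranges: [-2.91, 2.91], [-0.94, 2.29], [0.18, 2.7], [-1.29, 4.43], [0.17, 2.64], [-3, 3]. Speed limits (rad/s): [2.57, 2.57, 3.14, 3.14, 3.14, 3.14].

## Interface

Orientations are given as [roll, pitch, yaw] about the fixed x, y, z axes, in that order (R = Rz(yaw) Ry(pitch) Rx(roll)).
In Python, from station import get_obs, capture, hand_in gives the robot as it stands.
- The arm moves only by the tool step_arm, never from a script. Its argument "rows" is text: rows parted by semicolons, each of 7 numbers parted by spaces: the gripper command: -1 is fully open, 1 is shut, values between are in proportion, then the shift along the tool's x, y, z in units of 20 mm (1.0 is 20 mm), then the turn, a rotation vector about the tool's x, y, z in units of 0.1 rad (1.0 is 0.1 rad). In form: jaw x y z ax ay az; .... A call has exactly 10 rows; each row shifts and turns the commanded pose from where the row before left it, along the tool's axes as they then stand; what a row does not reach is not made up. A row lasts 1/10 s, in which the tool goes at most 50 mm and 8.59 degrees, less where a joint would pass 70% of its speed; a pose out of reach is approached as far as the arm can. A call with a number of a shift or a turn outside -1 to 1 is refused whole. A call with a gripper value outside its range is refused whole. The fingers move at their own pace and stop on an object; "newtons" is the grip in N (left out, the last holds). Time passes only in rows, so rows that do not move let the fingers close, or fill a call up. It gives the time, the measured TCP pose, the force, the opening and the grip force at its end, in the units of the state.
- get_obs(): the state, without advancing time (a new reading comes with each control period).
- capture(name): name is "scene" or "top" or "wrist"; returns a dict with "image" (400x640x3 uint8, blue, green, red), "intrinsics" (3x3 intrinsics, pixels), "R" (3x3) and "t" (3): a world point X has camera coordinates R X + t. Camera axes: x right, y down, z forward; pixel columns grow to the right and rows downward; lengths in m; the calibration is good to about 2 mm. A picture is of the moment at which its call begins. There is no depth.
- hand_in(): hands the job in; it is judged then, once.
The state is a dict: "time": time; "q": joint angles; "qd": joint speeds; "joint_torque": joint torques, N m; "position": TCP position; "tcp_rot": TCP orientation; "contact_force": force on the tool from outside, world axes, zero at the start; "ft_torque": the same for the moment, N m; "width": opening from 0.0 (shut) to 1.0 (fully open); "grip_force": force on a finger pad.
Only numpy, scipy, OpenCV 4.12 (cv2) and the standard library are available. Lean on these libraries where they do the work, as an engineer would, in place of code of your own. Each camera call takes 0.05 s, during which the arm holds its last target. There are 200 camera calls.

## Working session

There is one attempt and no reset: what is moved stays moved. The work goes in short steps, Python scripts to look and compute and a tool call to move; the robot and the scene stay as the last step left them, time stands still between calls to the robot, and variables do not carry over. Pictures are saved under pics/ and viewed, at most 10 in all, crops included, and the job is handed in when it is done.

Besides the shell and the picture viewer there is one more tool, called after "Emit:" as name(argument=value, ...), one argument or row to a line, values as JSON. step_arm: Moves the arm, as the interface text tells. Shifts and turns lie within -1 to 1; 1 stands for 20 mm of shift or 0.1 rad of turn. Its arguments: {"type":"object","properties":{"rows":{"type":"string"},"newtons":{"type":"number"}},"required":["rows"]}

```bash
mkdir -p pics; python3 - <<'E'
from station import *
import cv2,pickle
d={}
for n in("scene","top"):
    c=capture(n);d[n]=c;cv2.imwrite(f"pics/{n}0.png",c["image"]);print(n,c["intrinsics"],c["R"],c["t"])
pickle.dump(d,open("c0.pkl","wb"))
o=get_obs();print(o)
E
```

```text
scene [[381.54699213   0.         316.31671567]
 [  0.         381.54699213 205.41478349]
 [  0.           0.           1.        ]] [[ 0.30835608  0.95124931 -0.00642543]
 [ 0.79986717 -0.2629285  -0.53951933]
 [-0.51490682  0.16122457 -0.8419487 ]] [-0.17847967 -0.41772153  1.13052913]
top [[462.05020445   0.         314.16584581]
 [  0.         462.05020445 199.11896931]
 [  0.           0.           1.        ]] [[-2.52032548e-03 -9.99996700e-01 -4.98373068e-04]
 [-9.93893877e-01  2.55992030e-03 -1.10310511e-01]
 [ 1.10311423e-01  2.17311549e-04 -9.93897048e-01]] [0.00295149 0.5729362  0.91404047]
{'time': 0.1, 'q': array([-1.41810612e+00,  1.59014659e-01,  1.59810382e+00, -3.44995564e-05,
        1.38619354e+00, -2.10040214e-01]), 'qd': array([-0.00030809, -0.00261528, -0.00257093, -0.00027756,  0.00012067,
        0.00094662]), 'joint_torque': array([ 1.72554110e-05, -3.86503673e+01, -3.22961175e+01,  7.02305557e-02,
        3.39030731e-02, -6.06755043e-05]), 'position': array([ 0.20394208, -0.53702343,  0.22170252]), 'tcp_rot': array([-3.13990400e+00, -3.25329816e-04,  3.62736504e-01]), 'contact_force': array([ 0.50236545, -0.18661844, -0.8595355 ]), 'ft_torque': array([-0.04263155, -0.03183876,  0.00807326]), 'grip_force': 0.0, 'width': 1.003224226303183}
```

View pics/scene0.png

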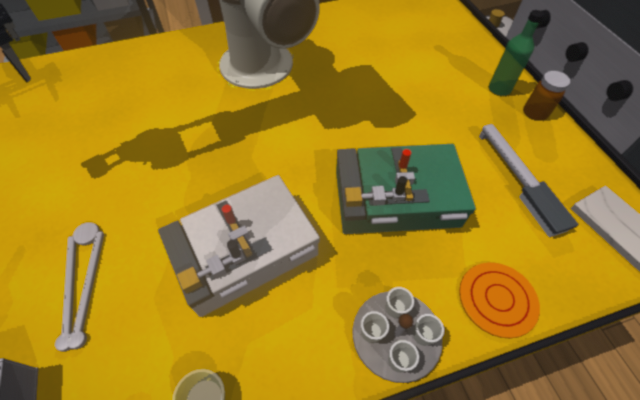

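View pics/top0.png

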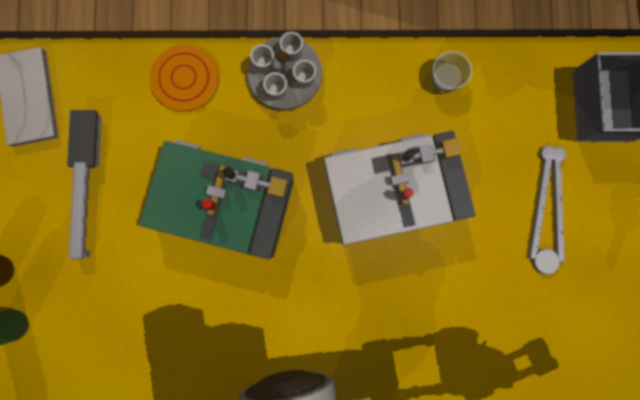

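The green case is at about (405,185) in the scene view and (215,198) in the top view. Its red knob is near top (207,203) and its black knob near top (229,173). I'll enlarge both to read them more closely.

```bash
python3 - <<'E'
import cv2,pickle,numpy as np
d=pickle.load(open("c0.pkl","rb"))
a=d["top"]["image"][135:265,130:300];b=d["scene"]["image"][135:235,330:480]
a=cv2.resize(a,None,fx=4,fy=4,interpolation=2)
b=cv2.resize(b,None,fx=4,fy=4,interpolation=2)
cv2.imwrite("pics/a.png",a);cv2.imwrite("pics/b.png",b)
E
```

```text
(no output)
```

View pics/a.png

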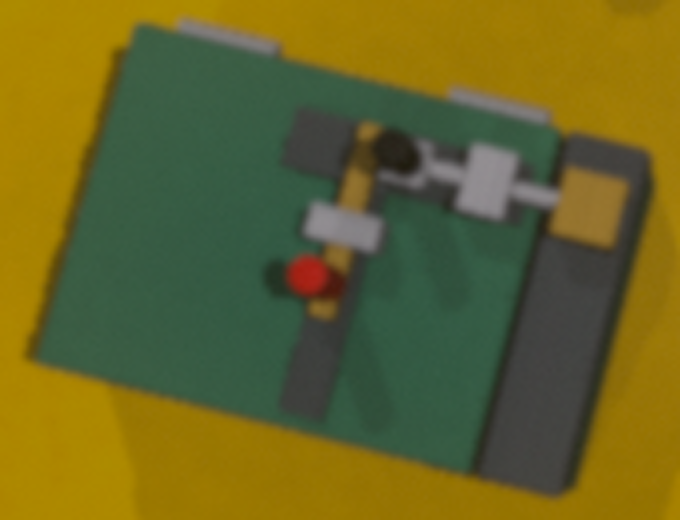

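View pics/b.png

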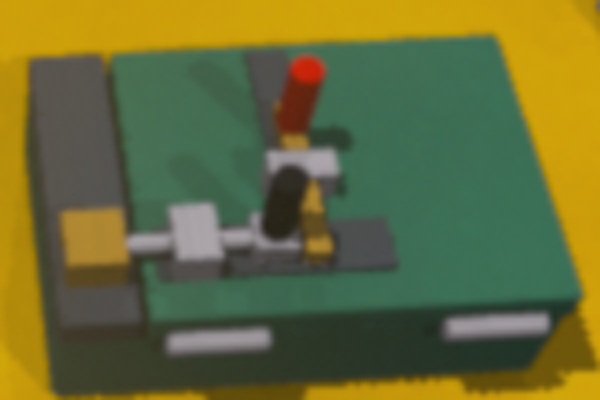

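The top crop shows the red knob top at (307,275) and the black at (394,150). The scene crop shows red at (309,70) and black at (291,176). The left lid corners are at (137,25) and (35,360) in the top crop.

```bash
cat > h.py <<'E'
import numpy as np
def ray(c,p):
    R,t=np.array(c["R"]),np.array(c["t"])
    return -R.T@t, R.T@np.linalg.inv(c["intrinsics"])@[p[0],p[1],1]
def onz(c,p,z):
    o,v=ray(c,p); return o+v*(z-o[2])/v[2]
def tri(*cp):
    A=np.zeros((3,3));b=np.zeros(3)
    for c,p in cp:
        o,v=ray(c,p);v/=np.linalg.norm(v);P=np.eye(3)-np.outer(v,v);A+=P;b+=P@o
    return np.linalg.solve(A,b)
E
python3 - <<'E'
import pickle,numpy as np
from h import *
d=pickle.load(open("c0.pkl","rb"));T,S=d["top"],d["scene"]
f=lambda x,y:(130+x/4,135+y/4); g=lambda x,y:(330+x/4,135+y/4)
for n,a,b in(("red",(307,275),(309,70)),("black",(394,150),(291,176))):
    print(n,onz(T,f(*a),.147),onz(S,g(*b),.147),tri((T,f(*a)),(S,g(*b))))
P=[onz(T,f(*p),.085) for p in((137,25),(35,360),(475,475),(555,130))]
for p in P:print(p)
e=lambda v:np.degrees(np.arctan2(v[1],v[0]))
print("x dir",e(P[0]-P[1]),e(P[3]-P[2]),"y dir",e(P[1]-P[2]),e(P[0]-P[3]))
E
```

```text
red [0.55228205 0.19418742 0.147     ] [0.55569276 0.19699267 0.147     ] [0.55327791 0.19666093 0.14408885]
black [0.60895193 0.15618317 0.147     ] [0.61222318 0.16102649 0.147     ] [0.61037367 0.15920901 0.1449334 ]
[0.6818025  0.29477225 0.085     ]
[0.51791743 0.33826232 0.085     ]
[0.46258749 0.12641887 0.085     ]
[0.62915005 0.08968643 0.085     ]
x dir -14.861999293853945 -12.436511071107981 y dir 75.36230516332672 75.601216059369
```

Emit:
step_arm(
  rows="-1 0.5 -1 0 0 0 0.61; -1 0.5 -1 0 0 0 0.61; -1 0.5 -1 0 0 0 0.61; -1 0.5 -1 0 0 0 0.61; -1 0.5 -1 0 0 0 0.61; -1 0.5 -1 0 0 0 0.61; -1 0.5 -1 0 0 0 0.61; -1 0.5 -1 0 0 0 0.61; -1 0.5 -1 0 0 0 0.61; -1 0.5 -1 0 0 0 0.61",
  newtons=25,
)

```text
time: 1.1
position: [0.285, -0.3316, 0.2222]
tcp_rot: [-3.141, 0.0, -0.25]
contact_force: [0.4, 0.8, 0.3]
width: 1.0
grip_force: 0.0
```

Emit:
step_arm(
  rows="-1 0.3 -1 0 0 0 0; -1 0.3 -1 0 0 0 0; -1 0.3 -1 0 0 0 0; -1 0.3 -1 0 0 0 0; -1 0.3 -1 0 0 0 0; -1 0.3 -1 0 0 0 0; -1 0.3 -1 0 0 0 0; -1 0.3 -1 0 0 0 0; -1 0.3 -1 0 0 0 0; -1 0.3 -1 0 0 0 0",
)

```text
time: 2.1
position: [0.392, -0.1525, 0.2222]
tcp_rot: [-3.141, 0.001, -0.247]
contact_force: [-0.0, 0.3, -0.6]
width: 0.997
grip_force: 0.0
```

Emit:
step_arm(
  rows="-1 0.3 -1 0 0 0 0; -1 0.3 -1 0 0 0 0; -1 0.3 -1 0 0 0 0; -1 0.3 -1 0 0 0 0; -1 0.3 -1 0 0 0 0; -1 0.3 -1 0 0 0 0; -1 0.3 -1 0 0 0 0; -1 0.3 -1 0 0 0 0; -1 0.3 -1 0 0 0 0; -1 0 -1 0 0 0 0",
)

```text
time: 3.1
position: [0.4935, 0.028, 0.2221]
tcp_rot: [3.142, 0.001, -0.247]
contact_force: [0.3, 0.4, 0.0]
width: 0.999
grip_force: 0.0
```

Emit:
step_arm(
  rows="-1 0 -1 0 0 0 0; -1 0 -1 0 0 0 0; -1 0 -1 0 0 0 0; -1 0 -1 0 0 0 0; -1 0 -1 0 0 0 0; -1 0 -1 0 0 0 0; -1 0 -1 0 0 0 0; -1 0 -0.9 0 0 0 0; -1 0 0 0 0 0 0; -1 0 0 0 0 0 0",
)

```text
time: 4.1
position: [0.5315, 0.1802, 0.2221]
tcp_rot: [3.141, 0.001, -0.247]
contact_force: [0.1, 0.1, 0.2]
width: 1.004
grip_force: 0.0
```

```bash
python3 - <<'E'
from station import *
import cv2,pickle
c=capture("wrist");cv2.imwrite("pics/w1.png",c["image"]);pickle.dump(c,open("w1.pkl","wb"))
o=get_obs();print(o["position"],o["tcp_rot"],o["q"])
E
```

```text
[0.53151847 0.17986001 0.22221547] [ 3.14083840e+00  6.71590488e-04 -2.47264375e-01] [ 1.11225254e-01  1.23780192e-01  1.63613603e+00 -4.79129742e-04
  1.38256998e+00  1.92937557e+00]
```

View pics/w1.png

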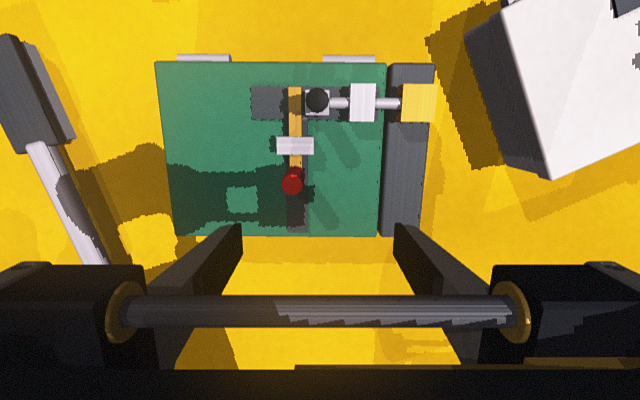

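The wrist view shows the red knob top at about (291,181) and the black at (317,98). The case is nearly square to the tool.

```bash
python3 - <<'E'
import pickle,numpy as np
from h import *
w=pickle.load(open("w1.pkl","rb"))
y=-.247;X=np.array([np.cos(y),np.sin(y)]);Y=np.array([np.sin(y),-np.cos(y)])
p=np.array([.5315,.1799])
for n,q in(("red",(291,181)),("black",(317,98))):
    a=onz(w,q,.147)[:2];print(n,a,"tool mm",(a-p)@X*1e3,(a-p)@Y*1e3)
L=[onz(w,q,.085)[:2] for q in((155,62),(386,64),(173,236),(379,236))]
for v in(L[0]-L[1],L[2]-L[3]):print(np.degrees(np.arctan2(v[1],v[0])))
E
```

```text
red [0.55708675 0.19587613] tool mm 20.904092289093448 -21.747121667550076
black [0.61371447 0.16002257] tool mm 84.57924072178957 -0.8269640230546298
75.43739303887064
75.8567947040726
```

Emit:
step_arm(
  rows="-1 0.5 -0.55 0 0 0 0; -1 0.5 -0.5 0 0 0 0; -1 0 0 0.7 0 0 0; -1 0 0 0.8 0 0 0; -1 0 0 0.8 0 0 0; -1 0 0 0.8 0 0 0; -1 0 0 0.8 0 0 0; -1 0 0 0.8 0 0 0; -1 0 0 0.3 0 0 0; -1 0 0 0 0 0 0",
)

```text
time: 5.15
position: [0.5552, 0.1954, 0.1211]
tcp_rot: [3.14, 0.003, -0.248]
contact_force: [0.5, 0.1, -0.5]
width: 1.0
grip_force: 0.0
```

Emit:
step_arm(
  rows="0 0 0 0 0 0 0; 0.3 0 0 0 0 0 0; 0.5 0 0 0 0 0 0; 1 0 0 0 0 0 0; 1 0 0 0 0 0 0; 1 0 0 0 0 0 0; 1 0 0 0 0 0 0; 1 0 0 0 0 0 0; 1 0 0 0 0 0 0; 1 0 0 0 0 0 0",
  newtons=20,
)

```text
time: 6.15
position: [0.5563, 0.1957, 0.1226]
tcp_rot: [3.141, 0.0, -0.247]
contact_force: [-0.5, -0.9, -0.2]
width: 0.191
grip_force: 20.0
```

Emit:
step_arm(
  rows="1 -0.2 0 0 0 0 0; 1 -0.25 0 0 0 0 0; 1 -0.25 0 0 0 0 0; 1 -0.25 0 0 0 0 0; 1 -0.25 0 0 0 0 0; 1 -0.25 0 0 0 0 0; 1 -0.25 0 0 0 0 0; 1 -0.2 0 0 0 0 0; 1 0 0 0 0 0 0; 1 0 0 0 0 0 0",
)

```text
time: 7.15
position: [0.5186, 0.2054, 0.1226]
tcp_rot: [3.141, 0.002, -0.247]
contact_force: [-2.1, -1.5, 1.6]
width: 0.191
grip_force: 20.0
```

Emit:
step_arm(
  rows="1 -0.1 0 0 0 0 0; 1 -0.05 0 0 0 0 0; 1 -0.05 0 0 0 0 0; 1 -0.05 0 0 0 0 0; 1 -0.05 0 0 0 0 0; 1 -0.05 0 0 0 0 0; 1 -0.05 0 0 0 0 0; 1 0 0 0 0 0 0; 1 0 0 0 0 0 0; 1 0 0 0 0 0 0",
)

```text
time: 8.15
position: [0.5131, 0.2068, 0.1227]
tcp_rot: [-3.141, -0.003, -0.247]
contact_force: [6.8, -3.0, -4.5]
width: 0.191
grip_force: 20.0
```

The keeper moved 44.6 mm and is against its stop. Next I release it and go to the bolt knob.

Emit:
step_arm(
  rows="-1 0 0 0 0 0 0; -1 0 0 0 0 0 0; -1 0 0 0 0 0 0; -1 0 0 0 0 0 0; -1 0 0 0 0 0 0; -1 0 0 -0.6 0 0 0; -1 0 0 -0.8 0 0 0; -1 0 0 -0.8 0 0 0; -1 0 0 -0.6 0 0 0; -1 0 0 -0.2 0 0 0",
)

```text
time: 9.15
position: [0.5128, 0.2074, 0.1849]
tcp_rot: [-3.14, -0.003, -0.247]
contact_force: [-0.8, 0.6, -0.5]
width: 1.0
grip_force: 0.0
```

Emit:
step_arm(
  rows="-1 0.5 0.1 0 0 0 0; -1 0.8 0.15 0 0 0 0; -1 0.8 0.15 0 0 0 0; -1 0.8 0.15 0 0 0 0; -1 0.8 0.15 0 0 0 0; -1 0.8 0.15 0 0 0 0; -1 0.6 0.15 0 0 0 0; -1 0.35 0.06 0 0 0 0; -1 0 0 0 0 0 0; -1 0 0 0 0 0 0",
)

```text
time: 10.15
position: [0.6119, 0.1601, 0.1823]
tcp_rot: [3.142, 0.001, -0.247]
contact_force: [-0.7, -0.3, -0.2]
width: 1.001
grip_force: 0.0
```

```bash
python3 - <<'E'
from station import *
import cv2,pickle
from h import *
c=capture("wrist");cv2.imwrite("pics/w2.png",c["image"]);pickle.dump(c,open("w2.pkl","wb"))
print(get_obs()["position"],get_obs()["width"])
for P in ([.6125,.1598,.147],[.5125,.207,.147]):
    v=c["intrinsics"]@(c["R"]@np.array(P)+c["t"]);print(v[:2]/v[2])
E
```

```text
[0.61177455 0.16025802 0.18241737] 1.0027141674977282
[317.93346621 221.65375114]
[290.7787747  351.93095341]
```

View pics/w2.png

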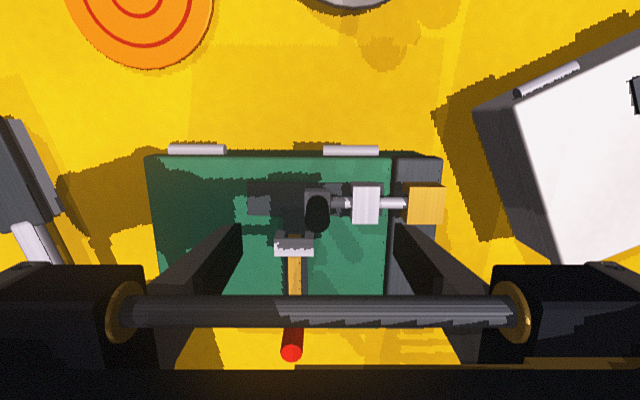

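The red knob at (291,352) is where a fully drawn keeper should be, and its bar is clear of the bolt. The black knob at (317,219) matches the target, so I can descend and grip.

Emit:
step_arm(
  rows="-1 0 0 0.5 0 0 0; -1 0 0 0.7 0 0 0; -1 0 0 0.7 0 0 0; -1 0 0 0.7 0 0 0; -1 0 0 0.4 0 0 0; -1 0 0 0 0 0 0; 0 0 0 0 0 0 0; 0.3 0 0 0 0 0 0; 0.5 0 0 0 0 0 0; 1 0 0 0 0 0 0",
)

```text
time: 11.2
position: [0.6126, 0.16, 0.1232]
tcp_rot: [-3.141, -0.001, -0.247]
contact_force: [-0.2, -0.3, -1.0]
width: 0.674
grip_force: 0.0
```

Emit:
step_arm(
  rows="1 0 0 0 0 0 0; 1 0 0 0 0 0 0; 1 0 0 0 0 0 0; 1 0 0 0 0 0 0; 1 0 0 0 0 0 0; 1 0 0 0 0 0 0; 1 0 0 0 0 0 0; 1 0 0 0 0 0 0; 1 0 0 0 0 0 0; 1 0 0 0 0 0 0",
)

```text
time: 12.2
position: [0.6124, 0.1603, 0.1226]
tcp_rot: [-3.141, -0.0, -0.247]
contact_force: [1.5, 4.4, -1.0]
width: 0.19
grip_force: 20.0
```

Emit:
step_arm(
  rows="1 0 -0.2 0 0 0 0; 1 0 -0.25 0 0 0 0; 1 0 -0.25 0 0 0 0; 1 0 -0.25 0 0 0 0; 1 0 -0.25 0 0 0 0; 1 0 -0.25 0 0 0 0; 1 0 -0.25 0 0 0 0; 1 0 -0.25 0 0 0 0; 1 0 -0.1 0 0 0 0; 1 0 0 0 0 0 0",
)

```text
time: 13.2
position: [0.6227, 0.2003, 0.1226]
tcp_rot: [-3.141, -0.001, -0.247]
contact_force: [2.3, -0.0, -1.5]
width: 0.191
grip_force: 20.0
```

Emit:
step_arm(
  rows="1 0 -0.05 0 0 0 0; 1 0 -0.05 0 0 0 0; 1 0 -0.05 0 0 0 0; 1 0 -0.05 0 0 0 0; 1 0 -0.05 0 0 0 0; 1 0 0 0 0 0 0; 1 0 0 0 0 0 0; 1 0 0 0 0 0 0; 1 0 0 0 0 0 0; 1 0 0 0 0 0 0",
)

```text
time: 14.2
position: [0.6236, 0.204, 0.1226]
tcp_rot: [3.141, -0.0, -0.247]
contact_force: [1.7, -5.6, -0.6]
width: 0.192
grip_force: 20.0
```

Emit:
step_arm(
  rows="1 0 -0.05 0 0 0 0; 1 0 -0.05 0 0 0 0; 1 0 0 0 0 0 0; 1 0 0 0 0 0 0; 1 0 0 0 0 0 0; 1 0 0 0 0 0 0; 1 0 0 0 0 0 0; 1 0 0 0 0 0 0; 1 0 0 0 0 0 0; 1 0 0 0 0 0 0",
)

```text
time: 15.2
position: [0.6236, 0.2042, 0.1226]
tcp_rot: [3.137, 0.001, -0.248]
contact_force: [0.0, -10.7, 1.4]
width: 0.193
grip_force: 20.0
```

Emit:
step_arm(
  rows="-1 0 0 0 0 0 0; -1 0 0 0 0 0 0; -1 0 0 0 0 0 0; -1 0 0 0 0 0 0; -1 0 0 0 0 0 0; -1 0 0 -0.6 0 0 0; -1 0 0 -0.8 0 0 0; -1 0 0 -1 0 0 0; -1 0 0 -1 0 0 0; -1 0 0 -1 0 0 0",
)

```text
time: 16.2
position: [0.6245, 0.2066, 0.2136]
tcp_rot: [-3.141, -0.002, -0.247]
contact_force: [-0.2, -0.1, -0.1]
width: 0.997
grip_force: 0.0
```

Emit:
step_arm(
  rows="-1 -1 0 0 0 0 0; -1 -1 0 0 0 0 0; -1 -1 0 0 0 0 0; -1 -1 0 0 0 0 0; -1 -1 0 0 0 0 0; -1 -1 0 0 0 0 0; -1 -0.5 0 0 0 0 0; -1 0 0 0 0 0 0; -1 0 0 0 0 0 0; -1 0 0 0 0 0 0",
)

```text
time: 17.2
position: [0.4988, 0.238, 0.211]
tcp_rot: [-3.141, -0.001, -0.248]
contact_force: [0.2, 0.2, -0.4]
width: 0.998
grip_force: 0.0
```

```bash
python3 - <<'E'
from station import *
import cv2
c=capture("wrist");cv2.imwrite("pics/w3.png",c["image"])
o=get_obs();print(o["time"],o["position"],o["contact_force"],o["width"])
from h import *
for P in ([.6238,.2035,.147],[.5125,.207,.147]):
    v=c["intrinsics"]@(c["R"]@np.array(P)+c["t"]);print(v[:2]/v[2])
E
```

```text
17.25 [0.49872177 0.2379829  0.2107328 ] [ 0.39087665 -0.31136351 -0.39008933] 1.0023572521048547
[321.96941859  27.65281133]
[352.45071692 184.35590919]
```

View pics/w3.png

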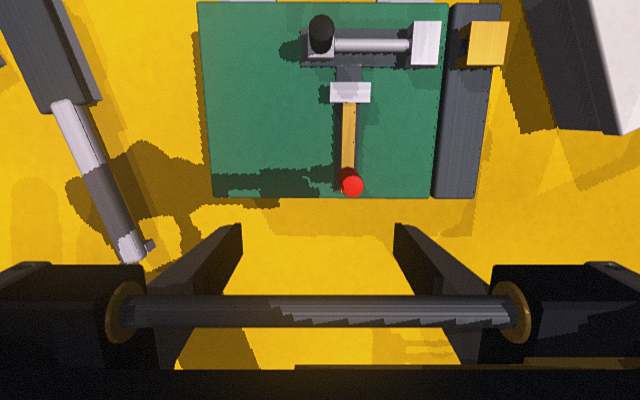

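The keeper is fully back, with its red knob at (352,185). The bolt is fully drawn, with its black knob at (322,27) and the rod clear of the brass keep. Nothing is touching the robot.

```bash
python3 -c "
from station import *
print(hand_in())"
```

```text
the job is handed in; nothing more can be done
None
```

The green case is unlatched: I slid the keeper back to its stop first, then drew the bolt fully out of its brass keep, released both and handed in at about 17 s, without touching the white case.

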